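Set the sliding stop of the packing jig to the red mark and clamp it

ROBOT

A 7-joint arm with a two-finger parallel gripper is mounted at the origin on the work surface; the furniture and walls round the work are solid. World frame = base frame: x ahead of the robot, y to its left, z up, the work surface at z = 0. Lengths are in m, angles in rad, forces in N, time in s.
With the tool pointing down it reaches from about 0.4 to 0.85 m from the base axis. Payload 4.5 kg.
Tool frame: the origin (TCP) lies at the very end of the fingers, on their centre line; the grasp point (between the pads) lies 19 mm behind it; z points along the fingers, y is the direction in which the jaws open and shut (so a half turn about z gives the same grasp; the last joint's range is limited). The gripper opens to 85 mm and grips with 20 to 120 N. Pads are 22 mm wide; open, the fingers measure 114 mm over their backs; the gripper's body (76 mm by 85 mm) begins 54 mm behind the grasp point. The pads swing forward as they close: fully open they stand 13 mm farther back than shut.
Start: joints at [-1.242, 0.689, -0.195, 1.565, 0.157, 0.902, -0.215], TCP at [0.182, 0.598, 0.231] pointing down, gripper open.
Joint ranges: [-3.01, 3.01], [-0.46, 2.08], [-1.47, 1.51], [0.13, 2.56], [-1, 4.14], [0.04, 2.09], [-2.66, 2.66]. Speed limits (rad/s): [2.57, 2.57, 3.14, 3.14, 3.14, 3.14, 3.14].

INTERFACE

Orientations are given as a unit quaternion [w, x, y, z].
In Python, from cell import read_state, cams, order gives the robot as it stands.
- The arm moves only by the tool step_arm, never from a script. Its argument "commands" is a list of rows, each a list of 6 numbers: the shift along the world's x, y, z in cm, then the turn, a rotation vector about the world's x, y, z in rad. A call has 1 to 20 rows; each row is the pose to reach, as a shift and turn from the pose commanded when the call began; what a row does not reach only later rows make up. A row lasts 1/12 s, in which the tool goes at most 41.7 mm and 7.16 degrees, less where a joint would pass 70% of its speed; a pose out of reach is approached as far as the arm can. A call with a gripper value outside its range is refused whole. "fingers" is the closure in counts, from 0 (fully open) to 255 (shut), set as the call begins (left out, the last holds). The fingers move at their own pace and stop on an object; "force" is the grip in N (left out, the last holds). Time passes only in rows, so rows that repeat a pose let the fingers close. It gives the time, the measured TCP pose, the force and the opening at its end, in the units of the state.
- read_state(): the state, without advancing time (a new reading comes with each control period).
- cams.get_image(name): name is "side" or "top" or "wrist"; returns a dict with "pixels" (400x640x3 uint8, blue, green, red), "range_z" (400x640 float32, m along the optical axis (not along the pixel's ray), 0 where there is no reading), "fx", "fy", "cx", "cy" (pixels), "world_from_camera" (4x4, takes a point from camera to world coordinates). Camera axes: x right, y up, looking along -z (the intrinsics and any distortion apply to the point x, -y, -z); pixel columns grow to the right and rows downward; lengths in m; the calibration is good to about 2 mm. A picture is of the moment at which its call begins.
- order.job_done(): hands the job in, once; it reports no verdict.
The state is a dict: "clock": time; "joints": joint angles; "qd": joint speeds; "effort": joint torques, N m; "eef_pos": TCP position; "tcp_rot": TCP orientation; "wrist_force": force on the tool from outside, world axes, zero at the start; "ft_torque": the same for the moment, N m; "gripper_width": finger opening in m.
Only numpy, scipy, OpenCV 4.12 (cv2) and the standard library are available. Lean on these libraries where they do the work, as an engineer would, in place of code of your own. Each camera call takes 0.05 s, during which the arm holds its last target.

TASK

Slide the jig's aluminium stop along its slots until its green pointer lines up with the red mark (not the yellow one). Then tighten the black clamp handle by turning it clockwise, seen from above, as far as it goes, and let go. Do not tighten the handle before the pointer is at the red mark.

Things in the scene. Friction and masses are not known exactly. Their poses are not given: they have to be found in the camera images.
- stop_pointer (a point): tip of the sliding stop's green pointer, 20 mm above the table. The stop: slotted aluminium foot plate, top at 20 mm, with an upright fence 85 mm long, 10 mm thick (along y), top 72 mm above the table, its middle 58 mm from this point along +x of this frame. Slides along this y axis only, 55 mm either way from mid-travel, 4 N friction, stays put; 30 mm or more free beside the fence
- mark_red: red mark, 24 x 8 x 3 mm, on the near margin of the dark grey jig plate (330 x 145 x 12 mm, fixed); origin under its centre, 12 mm above the table; axes parallel to the pointer's: y along the slots, x towards the stop. Pointer is at the mark when their y in this frame agree. A yellow mark of the same size is another setting; either may be the left one
- clamp_grip (a point): centre of the black clamp handle's bar, 50 mm above the table, on its vertical turning axis. Bar 54 mm long along y of this frame (which turns with it), 14 mm thick, from 38 to 62 mm above the table. Its stud is fixed in the jig, so it does not move with the stop; the fence stays 60 mm or more from the axis, on its -y side; a bolt head, top at 27 mm, is 50 mm away on the +x side
- clamp (a joint): angle of the clamp handle, rad: 0 to 0.2 when loose (at 0 the bar lies along the slots), grows clockwise seen from above, tight at its end stop at 1.4 (bar nearly across the slots); friction 0.08 N m, stays where it is left

How it is judged:
By the outcome, as a careful person would: the job done as asked, in the order asked, and still so for the second after the job is handed in, with the robot touching nothing.
It also fails if it takes over 42 s, if anything falls off the work surface, if the arm or the gripper's body presses on something with over 40 N, if the wrist force passes 120 N, or if a joint passes its speed limit or range.

## Working session

There is one attempt and no reset: what is moved stays moved. The work goes in short steps, Python scripts to look and compute and a tool call to move; the robot and the scene stay as the last step left them, time stands still between calls to the robot, and variables do not carry over. Pictures are saved under pics/ and viewed, and the job is handed in when it is done.

Besides the shell and the picture viewer there is one more tool, called after "Emit:" by a JSON object that holds its "method" and its "body". step_arm: Moves the arm, as the interface text tells. Its arguments: {"type":"object","properties":{"commands":{"type":"array","items":{"type":"array","items":{"type":"number"}}},"fingers":{"type":"number"},"force":{"type":"number"}},"required":["commands"]}

```bash
mkdir -p pics; ls; cat > h.py <<'E'
import numpy as np, cv2
from cell import read_state, cams, order
def snap(n,f):
    im=cams.get_image(n); cv2.imwrite(f'pics/{f}.png',im['pixels']); np.savez(f'pics/{f}.npz',**{k:np.array(v) for k,v in im.items()}); return im
def pt(im,u,v,z=None):
    fx,fy,cx,cy=[float(im[k]) for k in('fx','fy','cx','cy')]
    T=np.array(im['world_from_camera']); d=np.array([(u-cx)/fx,-(v-cy)/fy,-1.])
    if z is None:
        return T[:3,:3]@(d*float(im['range_z'][int(v),int(u)]))+T[:3,3]
    w=T[:3,:3]@d; return T[:3,3]+w*(z-T[2,3])/w[2]
E
python3 - <<'E'
from h import *
for n in('top','side','wrist'):
    im=snap(n,n+'0'); print(n,[k for k in im],np.round(im['world_from_camera'],3).tolist())
s=read_state();print(s)
E
```

```text
pics
top ['pixels', 'range_z', 'fx', 'fy', 'cx', 'cy', 'world_from_camera'] [[0.006, 0.996, -0.086, 0.437], [-1.0, 0.007, 0.009, 0.001], [0.01, 0.086, 0.996, 0.917], [0.0, 0.0, 0.0, 1.0]]
side ['pixels', 'range_z', 'fx', 'fy', 'cx', 'cy', 'world_from_camera'] [[0.874, 0.23, -0.427, 0.139], [-0.485, 0.438, -0.757, -0.645], [0.013, 0.869, 0.495, 0.487], [0.0, 0.0, 0.0, 1.0]]
wrist ['pixels', 'range_z', 'fx', 'fy', 'cx', 'cy', 'world_from_camera'] [[0.291, -0.907, -0.304, 0.104], [0.957, 0.275, 0.094, 0.621], [-0.002, -0.319, 0.948, 0.373], [0.0, 0.0, 0.0, 1.0]]
{'clock': 0.15, 'joints': array([-1.24218042,  0.68978113, -0.19452104,  1.56607504,  0.15729789,
        0.90253477, -0.21512231]), 'qd': array([-0.00157987, -0.00278202, -0.00054343, -0.00384733,  0.00126216,
       -0.00186622,  0.00124263]), 'effort': array([-1.13883489e-03, -5.39934647e+01, -1.26834322e+00, -1.58717734e+01,
        9.25737113e-03,  6.45008797e-03, -7.27966551e-06]), 'eef_pos': array([0.18149983, 0.59755422, 0.23068251]), 'tcp_rot': array([-4.81616328e-05,  1.46858267e-01,  9.89157294e-01, -7.03050081e-04]), 'wrist_force': array([ 0.85443561,  0.16786865, -0.23536797]), 'ft_torque': array([ 0.01929106,  0.02814665, -0.01757959]), 'gripper_width': 0.08578102822241276}
```

View pics/top0.png

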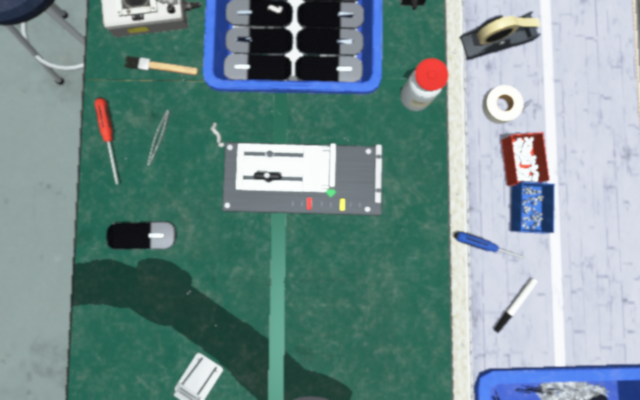

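View pics/side0.png

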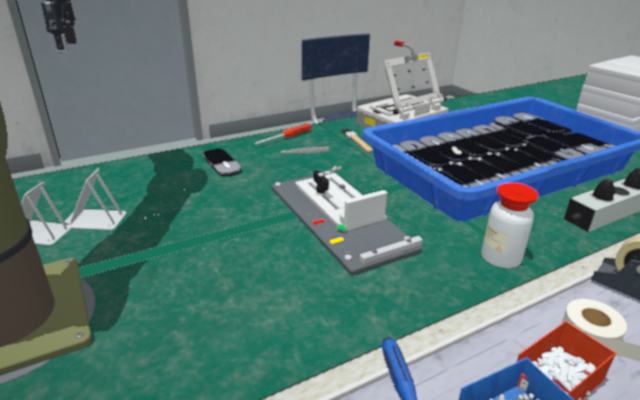

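The top view shows the jig plate at (222–382, 143–214), with the pointer near (331,192), red mark near (309,203), yellow near (342,205) and handle near (267,176). I'll measure these more exactly.

```bash
python3 - <<'E'
from h import *
im=dict(np.load('pics/top0.npz'));
p=im['pixels'];hsv=cv2.cvtColor(p,cv2.COLOR_BGR2HSV)
def cen(lo,hi,z,box=(215,135,390,220)):
    m=cv2.inRange(hsv,lo,hi); k=np.zeros_like(m); x0,y0,x1,y1=box; k[y0:y1,x0:x1]=m[y0:y1,x0:x1]
    n,l,s,c=cv2.connectedComponentsWithStats(k)
    for i in np.argsort(-s[1:,4])[:2]+1: print(s[i],c[i],pt(im,*c[i],z).round(4),pt(im,*c[i]).round(4))
    return k
print('red');r=cen((0,150,120),(8,255,255),.015)
print('yel');cen((20,150,120),(35,255,255),.015)
print('grn');cen((50,150,130),(80,255,255),.02,(318,182,345,202))
print('blk');b=cen((0,0,0),(180,255,38),.062,(245,166,290,188))
for u,v in[(224,145),(381,146),(381,213),(223,211)]: print('corner',pt(im,u,v,.012).round(4))
for u,v in[(333,145),(333,160),(333,180),(333,188),(267,176)]: print(u,v,pt(im,u,v).round(4))
ys,xs=np.nonzero(b); print(cv2.minAreaRect(np.c_[xs,ys].astype(np.float32)))
cv2.imwrite('pics/z.png',cv2.resize(p[138:220,215:390],None,fx=4.5,fy=4.5,interpolation=cv2.INTER_CUBIC))
np.set_printoptions(linewidth=250)
# height map top
H=np.array([[pt(im,u,v)[2]*1000 for u in range(244,296,3)] for v in range(164,188,2)]).round();print(H)
E
```

```text
red
[308 199   3  10  22] [308.63636364 203.45454545] [0.5053 0.0056 0.015 ] [0.5053 0.0056 0.0154]
yel
grn
blk
corner [0.6268 0.1835 0.012 ]
corner [ 0.6275 -0.1452  0.012 ]
corner [ 0.4868 -0.1443  0.012 ]
corner [0.4887 0.1822 0.012 ]
333 145 [ 0.6165 -0.0416  0.0701]
333 160 [ 0.5867 -0.0416  0.0705]
333 180 [ 0.547  -0.0416  0.073 ]
333 188 [ 0.5381 -0.0448  0.012 ]
267 176 [0.5552 0.0875 0.0627]
((0.0, 0.0), (0.0, 0.0), 0.0)
[[20. 23. 21. 20. 19. 20. 20. 18. 18. 20. 18. 18. 19. 25. 20. 18. 21. 20.]
 [21. 19. 20. 18. 19. 22. 21. 19. 18. 18. 19. 20. 23. 21. 20. 19. 18. 22.]
 [22. 20. 19. 21. 16. 20. 19. 20. 19. 18. 23. 18. 19. 21. 21. 21. 20. 17.]
 [21. 23. 20. 21. 19. 20. 18. 20. 19. 17. 16. 19. 21. 22. 22. 22. 23. 19.]
 [20. 23. 19. 18. 60. 61. 57. 61. 58. 61. 57. 56. 19. 22. 22. 19. 21. 18.]
 [18. 18. 22. 60. 60. 64. 61. 65. 61. 63. 63. 63. 22. 20. 21. 20. 19. 21.]
 [12. 12. 12. 60. 60. 62. 59. 60. 64. 61. 61. 63. 53. 15. 16. 17. 22. 21.]
 [12. 12.  8. 12. 59. 58. 59. 57. 60. 59. 59. 59. 47. 16. 12. 12.  8. 12.]
 [20. 20. 23. 19. 19. 22. 20. 38. 38. 32. 10. 42. 10. 12.  9. 11. 12. 10.]
 [19. 21. 19. 18. 22. 20. 21. 22. 24. 23. 18. 19. 18. 20. 23. 22. 22. 21.]
 [21. 22. 23. 20. 21. 21. 22. 18. 19. 20. 23. 24. 18. 19. 19. 18. 18. 22.]
 [20. 21. 19. 20. 20. 23. 18. 21. 22. 19. 23. 22. 21. 22. 22. 19. 20. 19.]]
```

View pics/z.png

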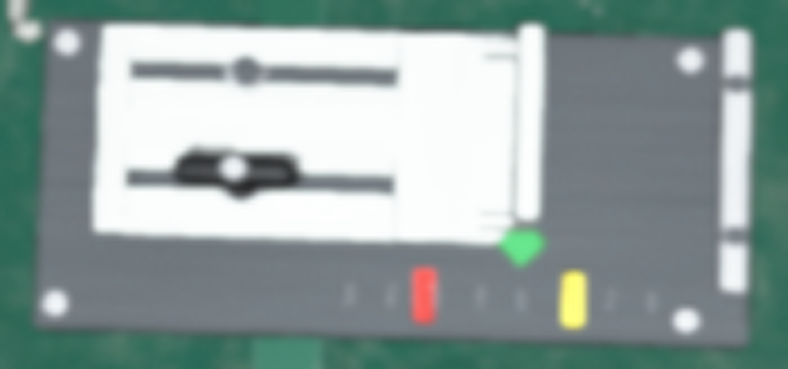

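Emit:
{"method": "step_arm", "body": {"commands": [[27,-15,3,0,0,0.15],[27,-15,3,0,0,0.15],[27,-15,3,0,0,0.15],[27,-15,3,0,0,0.15],[27,-15,3,0,0,0.15],[27,-15,3,0,0,0.15],[27,-15,3,0,0,0.15],[29,-60,3,0,0,0.295],[29,-60,3,0,0,0.295],[29,-60,3,0,0,0.295],[29,-60,3,0,0,0.295],[29,-60,3,0,0,0.295],[29,-60,3,0,0,0.295],[29,-60,3,0,0,0.295],[29,-60,3,0,0,0.295],[29,-60,3,0,0,0.295],[29,-60,3,0,0,0.295],[29,-60,3,0,0,0.295],[29,-60,3,0,0,0.295],[29,-60,3,0,0,0.295]], "fingers": 90, "force": 40}}

```text
clock: 1.82
eef_pos: [0.4713, -0.0056, 0.261]
tcp_rot: [-0.0, 0.004, 1.0, -0.001]
wrist_force: [0.0, 1.5, 0.2]
gripper_width: 0.0553
```

```bash
python3 - <<'E'
from h import *
im=snap('wrist','w1'); print(read_state()['eef_pos'],read_state()['joints'].round(2))
E
```

```text
[ 0.47149905 -0.00273917  0.2612044 ] [ 0.15  0.46 -0.36  1.97  0.23  0.75  1.22]
```

View pics/w1.png

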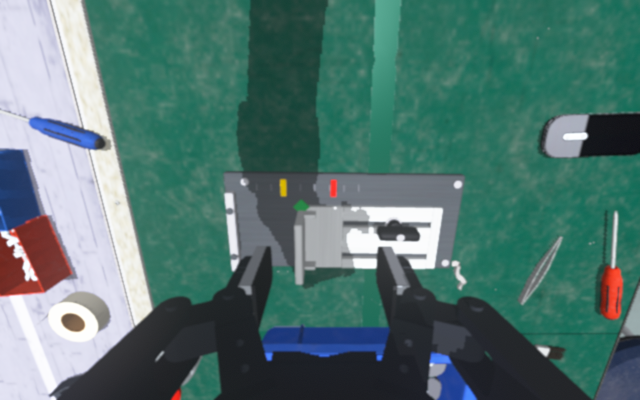

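The wrist view shows the yellow mark at (283,187), red at (333,187), pointer at (301,206), fence along x≈299 from 206 to 284, and handle at (398,231).

```bash
cat >> h.py <<'E'
def blobs(im,boxes):
    p=im['pixels'].astype(float); out={}
    B,G,R=p[...,0],p[...,1],p[...,2]
    W={'red':R-np.maximum(G,B),'yel':np.minimum(R,G)-B,'grn':G-np.maximum(R,B)}
    for k,(x0,y0,x1,y1,z) in boxes.items():
        w=W[k][y0:y1,x0:x1]; w=np.clip(w-0.35*w.max(),0,None)
        n,l=cv2.connectedComponents((w>0).astype(np.uint8)); 
        lab=l[np.unravel_index(w.argmax(),w.shape)]; w=w*(l==lab)
        Y,X=np.mgrid[y0:y1,x0:x1]; u=(w*X).sum()/w.sum(); v=(w*Y).sum()/w.sum()
        out[k]=pt(im,u,v,z); print(k,round(u,2),round(v,2),out[k].round(4))
    return out
E
python3 - <<'E'
from h import *
im=dict(np.load('pics/w1.npz'))
print({k:float(im[k]) for k in('fx','fy','cx','cy')})
b=blobs(im,{'red':(322,175,345,200,.015),'yel':(272,175,295,200,.015),'grn':(290,197,314,216,.018)})
print('mark dir',b['red']-b['yel'])
it=dict(np.load('pics/top0.npz'))
c=blobs(it,{'red':(300,195,318,212,.015),'yel':(335,196,350,214,.015),'grn':(322,184,342,200,.018)})
print('mark dir',c['red']-c['yel'])
cv2.imwrite('pics/z2.png',cv2.resize(im['pixels'][165:290,220:470],None,fx=3.2,fy=3.2,interpolation=cv2.INTER_CUBIC))
E
```

```text
{'fx': 297.25779542094983, 'fy': 297.25779542094983, 'cx': 323.75920920761087, 'cy': 197.62269928177548}
red 333.11 187.87 [0.5067 0.0065 0.015 ]
yel 282.83 187.16 [ 0.5052 -0.062   0.015 ]
grn 300.74 205.61 [ 0.531  -0.0382  0.018 ]
mark dir [0.00150556 0.0685055  0.        ]
red 308.74 203.07 [0.5061 0.0054 0.015 ]
yel 341.91 204.13 [ 0.5044 -0.0631  0.015 ]
grn 330.49 192.1 [ 0.5289 -0.0393  0.018 ]
mark dir [0.00172088 0.06850282 0.        ]
```

View pics/z2.png

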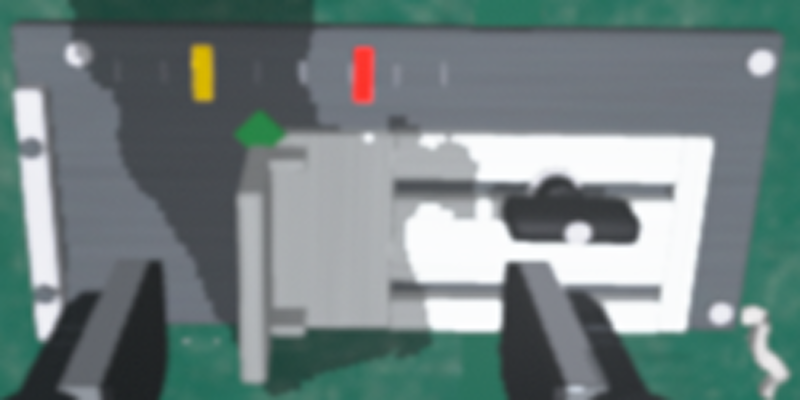

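```bash
python3 - <<'E'
from h import *
im=dict(np.load('pics/w1.npz'));it=dict(np.load('pics/top0.npz'))
print('spot',pt(im,400.6,237.5,.063),pt(it,266.6,175.1,.063))
for f,(x0,y0,x1,y1) in((im,(372,215,425,246)),(it,(246,164,290,186))):
    P=np.array([pt(f,u,v) for v in range(y0,y1) for u in range(x0,x1)]); q=P[(P[:,2]>.052)&(P[:,2]<.07)]
    print('bar',len(q),q.min(0).round(4),q.max(0).round(4),q.mean(0).round(4)); r=cv2.minAreaRect((q[:,:2]*1000).astype(np.float32)); print(r)
for f,(x0,y0,x1,y1) in((im,(280,190,320,295)),(it,(322,138,345,195))):
    P=np.array([pt(f,u,v) for v in range(y0,y1) for u in range(x0,x1)]); q=P[(P[:,2]>.066)&(P[:,2]<.078)]
    print('fence',len(q),q.min(0).round(4),q.max(0).round(4),q.mean(0).round(4)); print(cv2.minAreaRect((q[:,:2]*1000).astype(np.float32)))
E
```

```text
spot [0.55838291 0.09060645 0.063     ] [0.55693914 0.08829498 0.063     ]
bar 477 [0.5509 0.0627 0.052 ] [0.5648 0.1149 0.0643] [0.5563 0.0885 0.0601]
((557.8931274414062, 88.79598236083984), (52.189308166503906, 13.446222305297852), 88.96112060546875)
bar 197 [0.55   0.0626 0.0526] [0.5643 0.1157 0.0659] [0.5569 0.0885 0.0608]
((556.8673706054688, 89.06937408447266), (14.18034553527832, 53.022823333740234), 0.9015011787414551)
fence 508 [ 0.5355 -0.0446  0.066 ] [ 0.6211 -0.0333  0.0738] [ 0.5754 -0.0387  0.0715]
((578.3344116210938, -39.11948013305664), (10.03178882598877, 85.55545043945312), 88.69929504394531)
fence 222 [ 0.5351 -0.0438  0.0674] [ 0.6186 -0.0338  0.0758] [ 0.5759 -0.039   0.0718]
((576.8230590820312, -38.97972106933594), (9.994149208068848, 83.44233703613281), 89.49722290039062)
```

Emit:
{"method": "step_arm", "body": {"commands": [[5,-2,0,0,0,-0.02],[10.4,-3.6,0,0,0,-0.02],[10.4,-3.6,0,0,0,-0.02],[10.4,-3.6,-4,0,0,-0.02],[10.4,-3.6,-8,0,0,-0.02],[10.4,-3.6,-12,0,0,-0.02],[10.4,-3.6,-15,0,0,-0.02],[10.4,-3.6,-17,0,0,-0.02],[10.4,-3.6,-17,0,0,-0.02],[10.4,-3.6,-17,0,0,-0.02]], "fingers": 150}}

```text
clock: 2.7
eef_pos: [0.5752, -0.0354, 0.0907]
tcp_rot: [-0.001, 0.008, 1.0, 0.001]
wrist_force: [1.1, -0.4, 0.2]
gripper_width: 0.0352
```

```bash
python3 - <<'E'
from h import *
im=snap('wrist','w2'); s=read_state();print(s['eef_pos'],s['joints'].round(2))
E
```

```text
[ 0.57633246 -0.03589022  0.09204639] [ 0.12  0.83 -0.24  1.82  0.35  0.53  1.2 ]
```

View pics/w2.png

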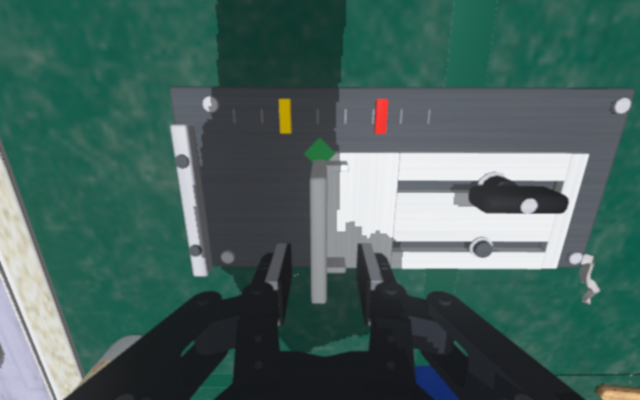

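The fingers (inner faces near x=290 and 358) straddle the fence (x≈319), with the pointer at (320,150) and red at (381,116). I'll re-measure from this closer view.

```bash
python3 - <<'E'
from h import *
im=dict(np.load('pics/w2.npz'))
b=blobs(im,{'red':(370,92,394,140,.015),'yel':(274,92,296,140,.015),'grn':(302,134,338,162,.019)})
d=b['red']-b['yel'];d/=np.linalg.norm(d);print(d,(b['red']-b['grn'])@d)
E
```

```text
red 380.9 115.82 [0.5069 0.0063 0.015 ]
yel 284.6 115.58 [ 0.5055 -0.0619  0.015 ]
grn 319.04 150.98 [ 0.5304 -0.038   0.019 ]
[0.01942524 0.99981131 0.        ] 0.04386432366770542
```

Emit:
{"method": "step_arm", "body": {"commands": [[0,-0.3,-2,0,0,0],[0,-0.3,-4,0,0,0],[0,-0.3,-5,0,0,0],[0,-0.3,-5,0,0,0],[0,-0.3,-5,0,0,0],[0,-0.3,-5,0,0,0]]}}

```text
clock: 3.25
eef_pos: [0.5768, -0.0405, 0.0428]
tcp_rot: [0.001, 0.01, 1.0, 0.0]
wrist_force: [-0.5, -0.4, 0.6]
gripper_width: 0.0354
```

Emit:
{"method": "step_arm", "body": {"commands": [[0,0,0,0,0,0],[0,0,0,0,0,0],[0,0,0,0,0,0],[0,0,0,0,0,0],[0,0,0,0,0,0],[0,0,0,0,0,0]], "fingers": 255, "force": 30}}

```text
clock: 3.75
eef_pos: [0.5764, -0.0404, 0.0424]
tcp_rot: [0.001, 0.01, 1.0, 0.0]
wrist_force: [-0.8, 0.7, 6.9]
gripper_width: 0.0096
```

Emit:
{"method": "step_arm", "body": {"commands": [[0.01,0.5,0,0,0,0],[0.02,1,0,0,0,0],[0.03,1.5,0,0,0,0],[0.04,2,0,0,0,0],[0.05,2.5,0,0,0,0],[0.06,3,0,0,0,0],[0.07,3.5,0,0,0,0],[0.08,4,0,0,0,0],[0.09,4.4,0,0,0,0],[0.09,4.4,0,0,0,0],[0.09,4.4,0,0,0,0],[0.09,4.4,0,0,0,0]]}}

```text
clock: 4.75
eef_pos: [0.5773, 0.0022, 0.0425]
tcp_rot: [0.001, 0.01, 1.0, -0.001]
wrist_force: [-0.8, -2.2, 7.4]
gripper_width: 0.0094
```

```bash
python3 - <<'E'
from h import *
snap('top','t3');im=snap('wrist','w3'); s=read_state();print(s['eef_pos'],s['wrist_force'])
E
```

```text
[0.57722705 0.0021415  0.04245582] [-0.56060949 -1.33065297  6.80080094]
```

View pics/w3.png

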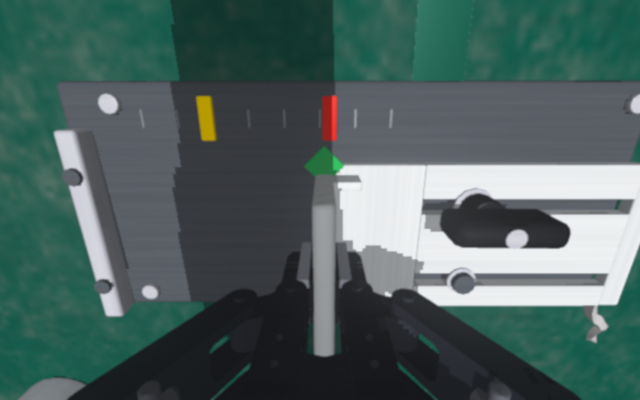

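The pointer (323,163) is now nearly at the red mark (330,118), which is half in shadow. So I'll measure with hue masks instead of brightness.

```bash
cat >> h.py <<'E'
def hb(im,boxes):
    h=cv2.cvtColor(im['pixels'],cv2.COLOR_BGR2HSV); R={'red':((0,110,60),(9,255,255)),'yel':((18,110,60),(36,255,255)),'grn':((52,150,90),(78,255,255))}
    o={}
    for k,(x0,y0,x1,y1,z) in boxes.items():
        m=cv2.inRange(h[y0:y1,x0:x1],*R[k]); n,l,s,c=cv2.connectedComponentsWithStats(m); i=1+s[1:,4].argmax()
        r=cv2.minAreaRect(np.argwhere(l==i)[:,::-1].astype(np.float32))
        u,v=c[i]+[x0,y0]; o[k]=pt(im,u,v,z); print(k,s[i],round(u,2),round(v,2),o[k].round(4),r[1])
    if 'yel' in o: d=o['red']-o['yel'];d/=np.linalg.norm(d)
    print(d.round(4),'move along y mm',1000*(o['red']-o['grn'])@d); return o
E
python3 - <<'E'
from h import *
im=dict(np.load('pics/w3.npz'))
hb(im,{'red':(315,90,345,146,.015),'yel':(190,90,222,146,.015),'grn':(298,142,348,180,.019)})
im=dict(np.load('pics/w2.npz'))
hb(im,{'red':(370,92,394,140,.015),'yel':(274,92,296,140,.015),'grn':(302,134,338,162,.019)})
im=dict(np.load('pics/w3.npz'))
cv2.imwrite('pics/z3.png',cv2.resize(im['pixels'][85:185,280:370],None,fx=6,fy=6,interpolation=cv2.INTER_CUBIC))
im=dict(np.load('pics/t3.npz'))
cv2.imwrite('pics/z4.png',cv2.resize(im['pixels'][138:220,215:390],None,fx=4.5,fy=4.5,interpolation=cv2.INTER_CUBIC))
E
```

```text
red [  7   6  15  45 620] 329.19 117.37 [0.5066 0.0066 0.015 ] (44.0, 14.0)
yel [  6   5  21  47 748] 205.97 117.95 [ 0.5055 -0.0615  0.015 ] (47.257232666015625, 16.372583389282227)
grn [  7   5  38  28 615] 323.45 162.68 [0.5311 0.0029 0.019 ] (26.162948608398438, 27.577163696289062)
[0.0162 0.9999 0.    ] move along y mm 3.2803514109838936
red [  5   7  13  35 383] 380.84 115.85 [0.5069 0.0063 0.015 ] (11.136088371276855, 34.45695495605469)
yel [  4   6  14  36 458] 284.58 115.52 [ 0.5055 -0.0619  0.015 ] (35.45570755004883, 12.73409366607666)
grn [  3   5  28  22 354] 319.06 150.84 [ 0.5303 -0.038   0.019 ] (19.79899024963379, 20.50609588623047)
[0.0203 0.9998 0.    ] move along y mm 43.79229862114098
```

View pics/z3.png

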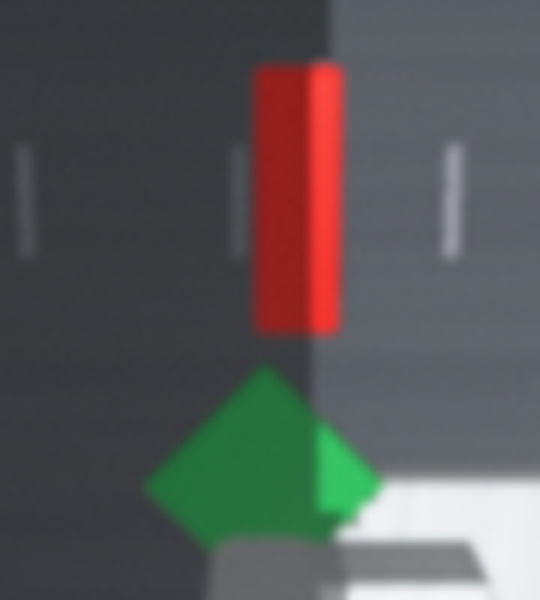

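View pics/z4.png

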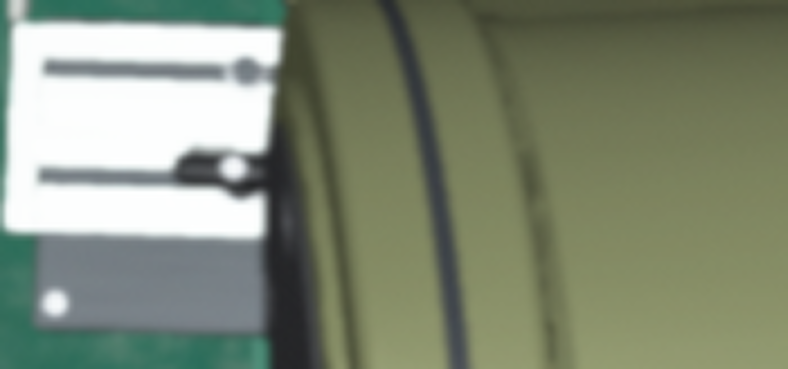

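```bash
python3 - <<'E'
from h import *
im=dict(np.load('pics/w3.npz'))
f=lambda x,y,z:pt(im,280+(x+.5)/6-.5,85+(y+.5)/6-.5,z)
d=np.array([.0203,.9998,0])
g=f(265,367,.02); l=f(144,487,.02); r=f(383,483,.02)
for n,p in(('tip',g),('left',l),('right',r),('redtopmid',f(298,66,.015)),('redbotmid',f(298,333,.015))): print(n,p.round(4),round(1000*p@d,2))
E
```

```text
tip [0.5214 0.0033 0.02  ] 13.84
left [ 0.5324 -0.0084  0.02  ] 2.45
right [0.5325 0.0141 0.02  ] 24.92
redtopmid [0.4952 0.0068 0.015 ] 16.81
redbotmid [0.519  0.0064 0.015 ] 16.94
```

Emit:
{"method": "step_arm", "body": {"commands": [[0,0.1,0,0,0,0],[0,0.2,0,0,0,0],[0,0.3,0,0,0,0],[0,0.3,0,0,0,0],[0,0.3,0,0,0,0],[0,0.3,0,0,0,0]]}}

```text
clock: 5.35
eef_pos: [0.5772, 0.004, 0.0425]
tcp_rot: [0.001, 0.011, 1.0, -0.001]
wrist_force: [-0.2, -3.4, 6.8]
gripper_width: 0.0094
```

```bash
python3 - <<'E'
from h import *
im=snap('wrist','w4'); s=read_state();print(s['eef_pos'],s['wrist_force'])
hb(im,{'red':(295,90,345,142,.015),'yel':(170,90,222,146,.015),'grn':(298,142,348,180,.019)})
cv2.imwrite('pics/z5.png',cv2.resize(im['pixels'][85:185,280:370],None,fx=6,fy=6,interpolation=cv2.INTER_CUBIC))
E
```

```text
[0.57728782 0.00397387 0.04247826] [-0.87281615 -3.85056109  7.14869232]
red [ 24   6  14  45 620] 325.54 117.85 [0.5068 0.0064 0.015 ] (43.99999237060547, 12.999998092651367)
yel [ 22   6  22  46 747] 202.75 118.15 [ 0.5056 -0.0615  0.015 ] (46.8520393371582, 16.45438003540039)
grn [  7   5  38  28 618] 323.48 162.72 [0.5311 0.0047 0.019 ] (26.870054244995117, 27.577163696289062)
[0.019  0.9998 0.    ] move along y mm 1.191250579533564
```

View pics/z5.png

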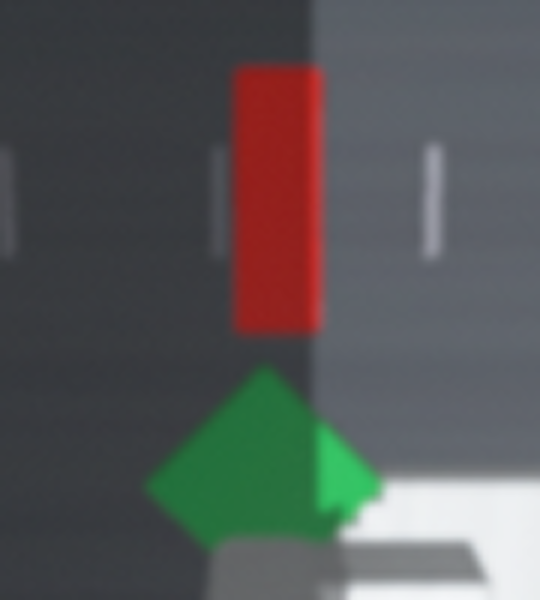

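Emit:
{"method": "step_arm", "body": {"commands": [[0,0.07,0,0,0,0],[0,0.13,0,0,0,0],[0,0.13,0,0,0,0],[0,0.13,0,0,0,0],[0,0.13,0,0,0,0],[0,0.13,0,0,0,0]]}}

```text
clock: 5.9
eef_pos: [0.5773, 0.0052, 0.0425]
tcp_rot: [0.001, 0.011, 1.0, -0.001]
wrist_force: [-0.9, -3.3, 7.3]
gripper_width: 0.0097
```

```bash
python3 - <<'E'
from h import *
im=snap('wrist','w5'); s=read_state();print(s['eef_pos'],s['wrist_force'])
hb(im,{'red':(295,90,345,142,.015),'yel':(170,90,222,146,.015),'grn':(298,142,348,180,.019)})
cv2.imwrite('pics/z6.png',cv2.resize(im['pixels'][85:185,280:370],None,fx=6,fy=6,interpolation=cv2.INTER_CUBIC))
E
```

```text
[0.5772841  0.00514749 0.04246212] [-0.36568718 -3.22707559  7.0158971 ]
red [ 22   6  14  45 622] 323.54 117.98 [0.5069 0.0064 0.015 ] (12.999998092651367, 43.99999237060547)
yel [ 20   6  22  46 748] 200.67 118.15 [ 0.5055 -0.0615  0.015 ] (46.884281158447266, 16.43877410888672)
grn [  7   5  38  28 618] 323.54 162.67 [0.5311 0.0059 0.019 ] (26.16295051574707, 27.577163696289062)
[0.0201 0.9998 0.    ] move along y mm 0.028678406093366544
```

View pics/z6.png

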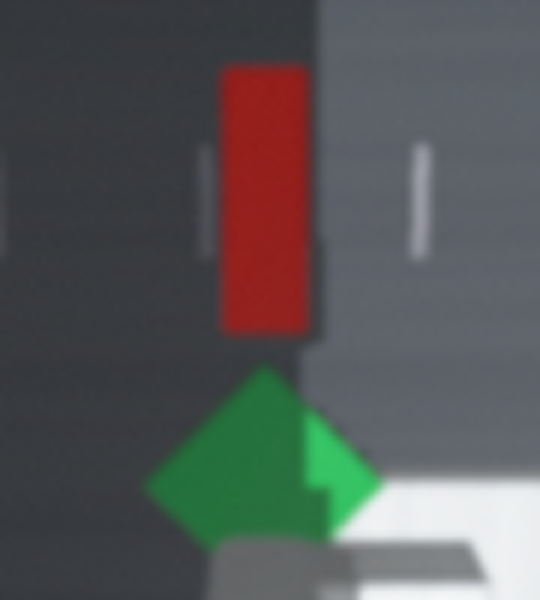

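The tip (x=265 in the zoom) and red-mark centre (265) coincide, so I'll release and lift.

Emit:
{"method": "step_arm", "body": {"commands": [[0,0,0,0,0,0],[0,0,0,0,0,0],[0,0,0,0,0,0],[0,0,0,0,0,0],[0,0,2,0,0,0],[0,0,5,0,0,0],[0,0,9,0,0,0],[0,0,13,0,0,0],[0,0,16,0,0,0],[0,0,16,0,0,0],[0,0,16,0,0,0]], "fingers": 150}}

```text
clock: 6.87
eef_pos: [0.5775, 0.0076, 0.2031]
tcp_rot: [0.002, 0.01, 1.0, 0.0]
wrist_force: [-1.1, -0.3, -0.9]
gripper_width: 0.0352
```

```bash
python3 - <<'E'
from h import *
im=snap('wrist','w6'); s=read_state();print(s['eef_pos'],s['wrist_force'])
E
```

```text
[0.57623627 0.00736424 0.20136834] [-0.3587269  -0.54163989 -0.12086771]
```

View pics/w6.png

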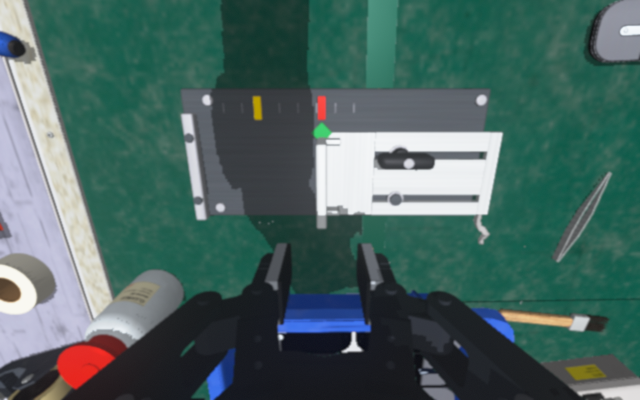

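```bash
python3 - <<'E'
from h import *
im=dict(np.load('pics/w6.npz'))
hb(im,{'red':(312,92,332,121,.015),'yel':(248,92,268,124,.015),'grn':(308,120,335,142,.018)})
P=np.array([pt(im,u,v) for v in range(145,175) for u in range(370,440)]); q=P[(P[:,2]>.054)&(P[:,2]<.07)]
print(len(q),cv2.minAreaRect((q[:,:2]*1000).astype(np.float32)),pt(im,408.5,163.5,.063))
E
```

```text
red [  6   4   8  24 165] 321.02 107.51 [0.5071 0.0062 0.015 ] (7.0, 23.0)
yel [  4   4  11  24 218] 256.91 107.45 [ 0.5056 -0.0619  0.015 ] (23.454235076904297, 9.107230186462402)
grn [  5   3  17  15 161] 320.96 130.89 [0.5311 0.0056 0.018 ] (12.727920532226562, 14.142135620117188)
[0.021  0.9998 0.    ] move along y mm 0.09820973979110414
790 ((558.6847534179688, 89.32786560058594), (53.584903717041016, 14.297555923461914), 88.82987976074219) [0.55887264 0.08986501 0.063     ]
```

Emit:
{"method": "step_arm", "body": {"commands": [[-1,4,0,0,0,-0.12],[-2,8.1,0,0,0,-0.24],[-2,8.1,0,0,0,-0.36],[-2,8.1,0,0,0,-0.48],[-2,8.1,0,0,0,-0.6],[-2,8.1,0,0,0,-0.72],[-2,8.1,0,0,0,-0.84],[-2,8.1,0,0,0,-0.96],[-2,8.1,0,0,0,-1.08],[-2,8.1,0,0,0,-1.2],[-2,8.1,0,0,0,-1.32],[-2,8.1,0,0,0,-1.44],[-2,8.1,0,0,0,-1.55],[-2,8.1,0,0,0,-1.55],[-2,8.1,0,0,0,-1.55],[-2,8.1,0,0,0,-1.55]]}}

```text
clock: 8.25
eef_pos: [0.5558, 0.0883, 0.2003]
tcp_rot: [-0.0, 0.706, 0.708, -0.001]
wrist_force: [0.5, -0.3, -0.9]
gripper_width: 0.0352
```

```bash
python3 - <<'E'
from h import *
im=snap('wrist','w7'); s=read_state();print(s['eef_pos'],s['tcp_rot'].round(3),s['joints'].round(2))
E
```

```text
[0.55600523 0.08828368 0.20056349] [-0.     0.706  0.708 -0.001] [-0.34  0.65  0.17  1.8  -0.16  0.7  -0.08]
```

View pics/w7.png

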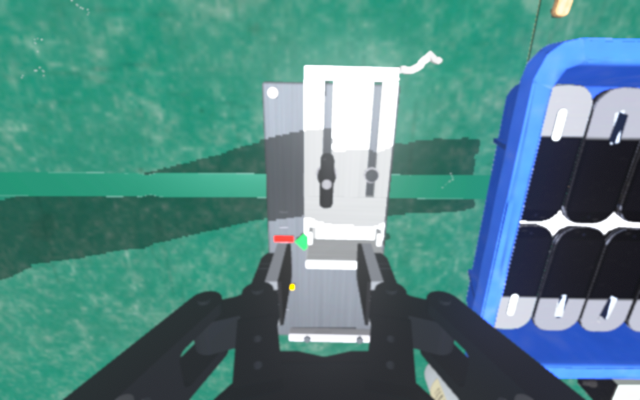

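Emit:
{"method": "step_arm", "body": {"commands": [[0.2,0.1,-4,0,0,0],[0.2,0.1,-8,0,0,0],[0.2,0.1,-11.5,0,0,0],[0.2,0.1,-14,0,0,0],[0.2,0.1,-16,0,0,0],[0.2,0.1,-16,0,0,0],[0.2,0.1,-16,0,0,0],[0.2,0.1,-16,0,0,0]]}}

```text
clock: 8.97
eef_pos: [0.5593, 0.0893, 0.0423]
tcp_rot: [0.001, 0.707, 0.708, 0.001]
wrist_force: [0.6, -0.5, -0.1]
gripper_width: 0.0351
```

Emit:
{"method": "step_arm", "body": {"commands": [[0,0,0,0,0,0],[0,0,0,0,0,0],[0,0,0,0,0,0],[0,0,0,0,0,0],[0,0,0,0,0,0],[0,0,0,0,0,0]], "fingers": 255, "force": 40}}

```text
clock: 9.47
eef_pos: [0.5582, 0.0895, 0.043]
tcp_rot: [-0.0, 0.707, 0.707, 0.0]
wrist_force: [-2.3, -0.4, 5.8]
gripper_width: 0.0131
```

```bash
python3 - <<'E'
from h import *
im=snap('wrist','w8');snap('side','s8'); s=read_state();print(s['eef_pos'],s['tcp_rot'].round(3),s['wrist_force'],s['ft_torque'])
E
```

```text
[0.55813879 0.08947339 0.04298516] [-0.     0.707  0.707  0.   ] [-2.55707239  0.38542836  7.04775227] [ 0.0147083   0.48907776 -0.29226256]
```

View pics/w8.png

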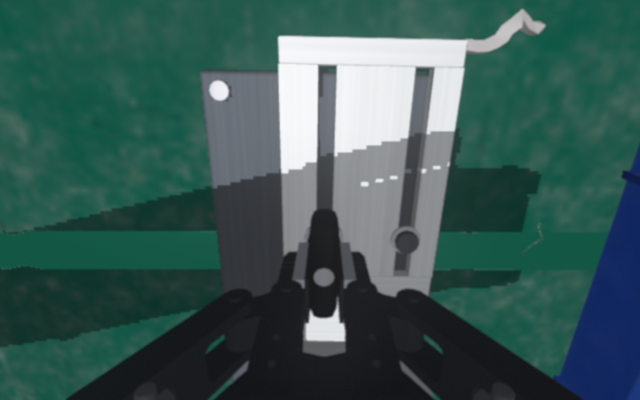

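The bar is gripped centrally (width 13 mm, bar at x≈323). Now I'll turn it clockwise.

Emit:
{"method": "step_arm", "body": {"commands": [[0,0,0,0,0,-0.1],[0,0,0,0,0,-0.2],[0,0,0,0,0,-0.3],[0,0,0,0,0,-0.4],[0,0,0,0,0,-0.5],[0,0,0,0,0,-0.6],[0,0,0,0,0,-0.7],[0,0,0,0,0,-0.8],[0,0,0,0,0,-0.9],[0,0,0,0,0,-1.0],[0,0,0,0,0,-1.1],[0,0,0,0,0,-1.2],[0,0,0,0,0,-1.25],[0,0,0,0,0,-1.25],[0,0,0,0,0,-1.25]]}}

```text
clock: 10.82
eef_pos: [0.5575, 0.0899, 0.043]
tcp_rot: [-0.001, 0.987, 0.16, -0.0]
wrist_force: [-4.2, 0.7, 8.2]
gripper_width: 0.0131
```

```bash
python3 - <<'E'
from h import *
s=read_state();q=s['tcp_rot'];print(s['eef_pos'],2*np.arctan2(q[1],q[2])-np.pi/2,s['wrist_force'],s['ft_torque'],s['joints'].round(2),s['gripper_width'])
E
```

```text
[0.55753998 0.08989916 0.04298526] 1.2488649827395628 [-4.24174107  0.71659655  8.23887687] [-0.04865678  0.88416842 -0.10002698] [-0.45  0.94  0.36  1.89 -0.73  0.45 -0.8 ] 0.013126924020630024
```

Emit:
{"method": "step_arm", "body": {"commands": [[0,0,0,0,0,-0.04],[0,0,0,0,0,-0.08],[0,0,0,0,0,-0.12],[0,0,0,0,0,-0.15],[0,0,0,0,0,-0.18],[0,0,0,0,0,-0.2],[0,0,0,0,0,-0.2],[0,0,0,0,0,-0.2]]}}

```text
clock: 11.48
eef_pos: [0.5576, 0.09, 0.043]
tcp_rot: [-0.001, 0.998, 0.063, -0.0]
wrist_force: [-4.8, -0.0, 9.0]
gripper_width: 0.0133
```

```bash
python3 - <<'E'
from h import *
s=read_state();q=s['tcp_rot'];print(s['eef_pos'],2*np.arctan2(q[1],q[2])-np.pi/2,s['wrist_force'],s['ft_torque'],s['joints'].round(2),s['gripper_width'])
E
```

```text
[0.55761466 0.09002512 0.04300264] 1.4454408149192326 [-4.82965719 -0.04615727  9.04537366] [-0.06897576  0.8701971   0.67339512] [-0.47  0.95  0.41  1.89 -0.8   0.47 -0.93] 0.013331309884706188
```

Emit:
{"method": "step_arm", "body": {"commands": [[0,0,0,0,0,-0.03],[0,0,0,0,0,-0.06],[0,0,0,0,0,-0.06],[0,0,0,0,0,-0.06]]}}

```text
clock: 11.82
eef_pos: [0.5582, 0.0901, 0.0431]
tcp_rot: [-0.001, 0.999, 0.033, 0.0]
wrist_force: [-4.0, -0.6, 8.4]
gripper_width: 0.0131
```

```bash
python3 - <<'E'
from h import *
s=read_state();q=s['tcp_rot'];print(s['eef_pos'],2*np.arctan2(q[1],q[2])-np.pi/2,s['wrist_force'],s['ft_torque'],s['gripper_width'])
E
```

```text
[0.55818875 0.09014891 0.04309265] 1.5043078838423072 [-3.98557893 -0.63989352  8.35742277] [-0.02586756  0.60085771  1.00858933] 0.013143456937371711
```

The torque has risen to 1 Nm with the handle no longer following, so it is at the end stop. I'll release, lift and back off.

Emit:
{"method": "step_arm", "body": {"commands": [[0,0,0,0,0,-0.06],[0,0,0,0,0,-0.06],[0,0,0,0,0,-0.06],[0,0,0,0,0,-0.06],[0,0,2,0,0,-0.06],[0,0,5,0,0,-0.06],[0,0,9,0,0,-0.06],[0,0,13,0,0,-0.06],[0,0,17,0,0,-0.06],[-3,4,19,0,0,-0.06],[-6,8,19,0,0,-0.06],[-6,12,19,0,0,-0.06],[-6,16,19,0,0,-0.06],[-6,20,19,0,0,-0.06],[-6,24,19,0,0,-0.06],[-6,28,19,0,0,-0.06],[-6,28,19,0,0,-0.06],[-6,28,19,0,0,-0.06]], "fingers": 150}}

```text
clock: 13.32
eef_pos: [0.4969, 0.3744, 0.2304]
tcp_rot: [-0.001, 1.0, 0.005, -0.0]
wrist_force: [-0.8, -0.0, -0.4]
gripper_width: 0.0352
```

```bash
python3 - <<'E'
from h import *
im=snap('top','t9'); s=read_state();print(s['eef_pos'],s['wrist_force'])
cv2.imwrite('pics/z9.png',cv2.resize(im['pixels'][138:220,215:390],None,fx=4.5,fy=4.5,interpolation=cv2.INTER_CUBIC))
try: hb(im,{'red':(298,193,318,212,.015),'yel':(332,196,352,214,.015),'grn':(298,180,325,200,.018)})
except Exception as e: print(e)
blobs(im,{'red':(298,195,318,212,.015),'yel':(335,196,350,214,.015),'grn':(298,182,325,198,.018)})
P=np.array([pt(im,u,v) for v in range(155,200) for u in range(240,295)]); q=P[(P[:,2]>.054)&(P[:,2]<.07)]
print(len(q),cv2.minAreaRect((q[:,:2]*1000).astype(np.float32)))
E
```

```text
[0.49780583 0.37077474 0.230788  ] [-0.64528169 -0.90153681 -0.10533746]
red [ 9  5  5 12 47] 308.62 202.98 [0.5063 0.0057 0.015 ] (11.0, 4.0)
yel [ 8  2  5 13 57] 341.93 204.21 [ 0.5043 -0.0631  0.015 ] (12.0, 4.0)
attempt to get argmax of an empty sequence
red 308.74 203.11 [0.5061 0.0054 0.015 ]
yel 341.91 204.13 [ 0.5044 -0.0631  0.015 ]
grn 309.27 191.43 [0.53   0.0045 0.018 ]
188 ((557.4601440429688, 89.49751281738281), (52.76077651977539, 14.07978630065918), 8.844636917114258)
```

View pics/z9.png

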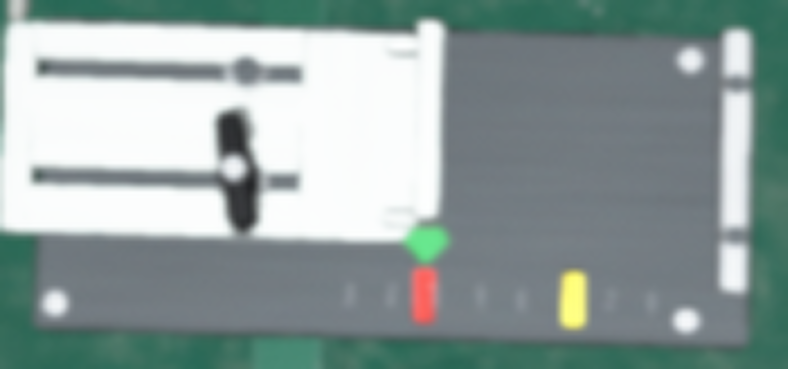

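```bash
python3 -c "
from h import *
print(read_state()['clock']);print(order.job_done())"
```

```text
13.3667
the job is handed in; nothing more can be done
None
```

I slid the stop about 44 mm to the red mark, then turned the clamp handle clockwise to its end stop, let go, backed the arm away, and handed the job in at 13.4 s.

- **Pointer:** with the fence released but the handle still loose, the wrist camera put the pointer within 0.1 mm of the red mark. After tightening, the top camera put it about 0.4 mm short, which matches how much that camera already differed from the wrist camera before I moved anything. One colour-mask measurement of the pointer failed on the final top image, so the last figure comes from the colour-weighted one.
- **Clamp:** the wrist torque rose to about 1 N m at the end stop, and the gripper turned slightly past the handle. The top camera then measured the bar at about 80° from the slots, or 1.40 rad, which is the tight position.
- **Forces and contact:** I saw about 10 N at most on the wrist, read at the end of each move. At hand-in the arm was clear of the jig.

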